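Set the bar cutter's portion stop to the sample bar

TASK

Set the bar cutter's portion stop to the sample nougat bar that lies on the cutter between the stop and the closed knife: flip the stop's red cam lever up to free it, then slide the stop gently towards the knife until the bar sits square and snug, with no gap, between the stop plate and the knife blade, and flip the lever fully down again so that the stop is locked there. Do not crush the bar or lift the knife, and leave the other things on the counter as they are.

Things in the scene. Friction and masses are not known exactly. Their poses are not given: they have to be found in the camera images.
- cutter: Bench bar cutter, fixed; steel base 240 (x) x 420 (y) mm, white board on top at z = 40 mm. Origin: centre of base at counter height. y runs along it from stop to knife; +x is its far side, with the aluminium back fence (x 85 to 105, y -213 to 85, top z 75 mm; yellow scale strip). z up.
- knife_face (a point): Point on the blade face that looks to the stop, at board height; cutter axes (cutter frame 60, 100, 40 mm). The bar ends against this upright face, the plane y = 100 mm of the cutter. The knife lies across the board at cutter y 90 to 114 mm, top z 104 mm.
- knife (a joint): Knife hinge at the far side, rad: 0 = closed on the board (starts and stays so), grows when lifted. Blade 3 mm thick, spine top z 98 mm; black round handle, 25 mm thick, reaches to cutter x = -202 mm on the near side. Only its weight holds it down.
- stop (a joint): Portion stop, slides along the fence, m: gap from its plate to the knife face = 0.200 - value; grows towards the knife (+y), 0 to 0.17; starts 0 to 0.065. At 0.120 the gap is just the 80 mm bar. Free: about 2.5 N of friction, stays where left. Locked: the cam holds it against 60 N or more.
- stop_grip (a point): Middle of the stop plate's top edge, 20 mm from its near end, z = 80 mm; cutter axes. Plate: upright steel, 10 mm thick (y), 114 mm long (cutter x -30 to 84 mm), from 2 to 40 mm above the board; its face to the bar is 5 mm to +y of this point. May be pinched here from above across its thickness, clear of the bar, and slid.
- lever (a joint): Cam lever on the stop, hinge, rad: 0 = fully down, locked (starts 0 to 0.04); 1.75 = all the way up, a little past upright. The cam grips the fence below about 0.7; the stop is free above 1.1. Friction keeps it where it is left: about 3 to 9 N at the grip turn it.
- lever_hinge (a point): Point on the lever's axis, over the middle of the fence, 89 mm above the counter; cutter axes, the hinge axis is y. Moves with the stop. The grey ears beside it are 44 mm wide over all (y), top z 103 mm. Lever and stop plate share one middle plane.
- lever_grip (a point): Middle of the red grip, 80 mm from the hinge axis; grip 56 long, 16 wide (y), 12 mm thick, its end 104 mm from the axis. At joint value q the lever points to the near side (cutter -x), 0.17 + q rad above level; locked, this point is at z = 102 mm. May be pinched from above across its width; it turns between the pads.
- bar: The sample: nougat bar, green and gold crust, 80 long (its y), 36 wide (x), 24 mm high, about 110 g, loose on the board between stop and knife. Origin: centre of underside. Starts 8 to 22 mm short of the knife face, turned up to 0.08 rad, some mm off the fence. Breaks if squeezed with over 40 N.
- cut_bar: Another bar of the same size on the board beyond the knife; leave it. Origin: centre of its underside.
- scraper: Bench scraper lying on the counter beyond the stop end of the cutter, black handle 130 x 25 mm, blade 75 x 135 mm; leave it. Origin: centre of its blade.
- jar: Green glass jar with gold cap, 66 mm across, 88 mm high, on the counter beside the cutter; leave it. Origin: centre of its underside.
- cup: Steel cup, 68 mm across, 65 mm high, on the counter beside the cutter; leave it. Origin: centre of its underside.
- tin: Open purple tin of cookies, 160 mm across, 62 mm high, on the left of the counter; leave it. Origin: centre of its underside.
- tin_lid: Purple tin lid, 164 mm across, 16 mm high, lying on the right of the counter; leave it. Origin: centre of its underside.
Things that resemble listed ones, but are neither listed nor needed, are in the scene too. Leave any blue look-alike of the bar alone.

How it is judged:
By the outcome, as a careful person would: the job done as asked, in the order asked, and still so for the second after the job is handed in, with the robot touching nothing.
It also fails if it takes over 69 s, if anything falls off the work surface, if the arm or the gripper's body presses on something with over 40 N, if the wrist force passes 120 N, or if a joint passes its speed limit or range.

ROBOT

A 7-joint arm with a two-finger parallel gripper is mounted at the origin on the work surface. World frame = base frame: x ahead of the robot, y to its left, z up, the work surface at z = 0. Lengths are in mm, angles in rad, forces in N, time in s.
With the tool pointing down it reaches from about 400 to 900 mm from the base axis. Payload 5.5 kg.
Tool frame: the origin (TCP) lies midway between the tips of the shut fingers; the grasp point (between the pads) lies 19 mm behind it; y points along the fingers, z is the direction in which the jaws open and shut, and the axes are right-handed (so a half turn about y gives the same grasp; the last joint's range is limited). The gripper opens to 92 mm and grips with 3 to 60 N. Pads are 19 mm wide; open, the fingers measure 130 mm over their backs; the gripper's body (75 mm by 190 mm) begins 47 mm behind the grasp point.
Start: joints at [1.419, 0.501, -0.427, 1.55, 0.221, 1.138, -0.21], TCP at [261.987, -594.864, 226.729] pointing down, gripper open.
Joint ranges: [-2.88, 2.88], [-0.31, 2.03], [-1.54, 1.56], [0.2, 2.42], [-1.41, 4.55], [0.19, 2.02], [-2.57, 2.57]. Speed limits (rad/s): [2.57, 2.57, 3.14, 3.14, 3.14, 3.14, 3.14].

INTERFACE

Orientations are given as a unit quaternion [x, y, z, w].
In Python, from plant import bot, fingers, read_camera, finish_job gives the robot as it stands. The module is installed in compiled form; this text tells all that it offers. Calls block until the motion is done:
- bot.movep(position, orientation): joint-space move of the TCP to a pose.
- bot.move_l(position, rotation=None, v=150, guard=None): straight line of the TCP; rotation=None keeps the orientation; v is the mean speed in mm/s. With guard (N) it stops when the force on the tool has changed by that much, and returns True; else False.
- bot.set_joints(angles): joint-space move.
- fingers.gripper_to(opening): opening from 0.0 (shut) to 1.0 (fully open); the grip force is fixed at half the most; returns when the fingers have stopped.
- bot.sleep(seconds).
- bot.solve_ik(position, orientation): joint angles nearest the present ones, or None.
- bot.get_obs(): the state.
- read_camera(name): name is "scene" or "top" or "wrist"; returns a dict with "pixels" (384x512x3 uint8, blue, green, red), "range_z" (384x512 float32, mm along the optical axis (not along the pixel's ray), 0 where there is no reading), "mtx" (3x3 intrinsics, pixels), "R" (3x3) and "t" (3): a world point X has camera coordinates R X + t. Camera axes: x right, y down, z forward; pixel columns grow to the right and rows downward; lengths in mm; the calibration is good to about 2 mm. The wrist camera is an equidistant fisheye: a pixel r from the principal point sees the ray r / f radians off the axis. A picture is of the moment at which its call begins.
A pose or a line that the arm cannot do raises bot.IKError and nothing moves.
- finish_job(): hands the job in, once; it reports no verdict.
The state is a dict: "clock": time; "joints": joint angles; "joint_vel": joint speeds; "joint_efforts": joint torques, N m; "position": TCP position; "orientation": TCP orientation; "force": force on the tool from outside, world axes, zero at the start; "torque": the same for the moment, N m; "grip_width": opening from 0.0 (shut) to 1.0 (fully open).
Only numpy, scipy, OpenCV 4.12 (cv2) and the standard library are available. Lean on these libraries where they do the work, as an engineer would, in place of code of your own. Each camera call takes 0.05 s, during which the arm holds its last target. There are 200 camera calls.

## Working session

There is one attempt and no reset: what is moved stays moved. The work goes in short steps, each a Python script; the robot and the scene stay as the last script left them, time stands still between calls to the robot, and variables do not carry over. Pictures are saved under pics/ and viewed, about 8 in all and at most 12, crops included, and the job is handed in when it is done.

```bash
mkdir -p pics; ls
python3 - <<'E'
from plant import bot, fingers, read_camera
import cv2, numpy as np
o=bot.get_obs(); print({k:np.round(v,3) for k,v in o.items()})
for n in("top","scene"):
    d=read_camera(n); cv2.imwrite(f"pics/{n}0.png",d["pixels"]); np.savez(f"{n}0.npz",**d)
    print(n,d["mtx"].round(1).tolist(),d["R"].round(3).tolist(),d["t"].round(1).tolist(), (d["range_z"]>0).mean())
E
```

```text
pics
{'clock': np.float64(0.0), 'joints': array([ 1.419,  0.502, -0.427,  1.551,  0.221,  1.138, -0.21 ]), 'joint_vel': array([ 0.001, -0.   , -0.001,  0.002, -0.002,  0.   , -0.001]), 'joint_efforts': array([ 0.0000e+00, -5.6659e+01, -5.8160e+00, -2.7911e+01, -6.9000e-02,
        3.1000e-02,  0.0000e+00]), 'position': array([ 261.608, -594.267,  225.689]), 'orientation': array([-0.146,  0.693, -0.691,  0.145]), 'force': array([0.348, 0.12 , 0.346]), 'torque': array([-0.044,  0.016, -0.018]), 'grip_width': np.float64(1.001)}
top [[466.8, 0.0, 245.4], [0.0, 466.8, 190.6], [0.0, 0.0, 1.0]] [[0.028, -0.999, -0.018], [-0.989, -0.026, -0.144], [0.144, 0.021, -0.989]] [0.5, 566.6, 1617.2] 0.9960886637369791
scene [[485.2, 0.0, 244.7], [0.0, 485.2, 190.8], [0.0, 0.0, 1.0]] [[-0.415, 0.909, 0.018], [0.632, 0.303, -0.713], [-0.654, -0.285, -0.701]] [235.0, -281.0, 2526.3] 0.9957224527994791
```

View pics/top0.png

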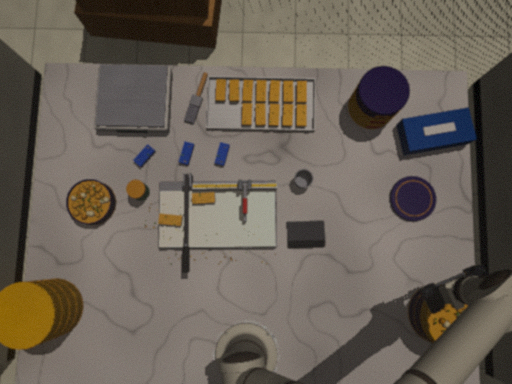

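View pics/scene0.png

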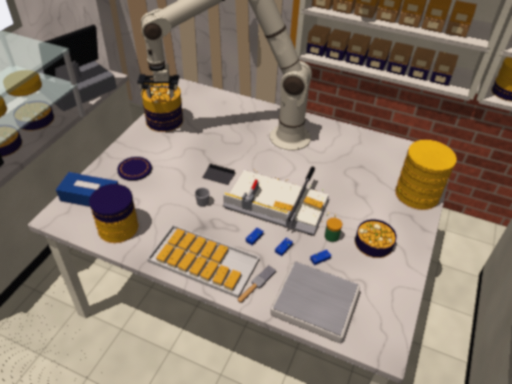

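The top view shows the cutter about axis-aligned with world: knife at column 186, the stop's red lever at (244, 205), bar at (203, 198) and scale strip at row 185. Next is a coarse pose, then a closer wrist view.

```bash
cat > h.py <<'E'
import numpy as np, cv2
from scipy.spatial.transform import Rotation as Ro
def ray(d,uv,fish=False):
    K=d["mtx"]; p=np.array([(uv[0]-K[0,2])/K[0,0],(uv[1]-K[1,2])/K[1,1]])
    if fish:
        r=np.hypot(*p); v=np.r_[p*(np.sin(r)/max(r,1e-9)),np.cos(r)]
    else: v=np.r_[p,1.]
    return -d["R"].T@d["t"], d["R"].T@(v/np.linalg.norm(v))
def onz(d,uv,z,fish=False):
    c,v=ray(d,uv,fish); return c+v*(z-c[2])/v[2]
def quat(yaw,flip=False):
    """fingers down, jaw axis along cutter y turned by yaw"""
    z=np.array([-np.sin(yaw),np.cos(yaw),0])*(-1 if flip else 1); y=np.array([0,0,-1.])
    return Ro.from_matrix(np.c_[np.cross(y,z),y,z]).as_quat()
E
python3 - <<'E'
from h import *
from plant import bot
d=dict(np.load("top0.npz"))
hsv=cv2.cvtColor(d["pixels"],cv2.COLOR_BGR2HSV)
def comp(m,win):
    w=np.zeros_like(m); w[win[1]:win[3],win[0]:win[2]]=m[win[1]:win[3],win[0]:win[2]]
    n,l,s,c=cv2.connectedComponentsWithStats(w); i=1+s[1:,4].argmax(); return np.argwhere(l==i)[:,::-1].astype(np.float32),c[i],s[i]
win=(150,170,290,260)
red=cv2.inRange(hsv,(0,130,60),(8,255,255))|cv2.inRange(hsv,(172,130,60),(180,255,255))
yel=cv2.inRange(hsv,(18,90,90),(35,255,255))
for nm,m,z in(("red",red,102),("yel",yel,76)):
    p,c,s=comp(m,win); print(nm,c,s,onz(d,c,z).round(1)); 
    if nm=="yel": print([onz(d,q,75).round(1) for q in (p[p[:,0].argmin()],p[p[:,0].argmax()])])
a=onz(d,(159,248),40);b=onz(d,(275.5,248),40);print("near corners",a,b,np.linalg.norm(a-b))
for f in(0,1):
    q=quat(0,f); s=bot.solve_ik([a[0]+100,(a[1]+b[1])/2,330],q); print(f,None if s is None else s)
E
```

```text
red [244.45614035 205.38596491] [243 198   4  16  57] [506.5  16.2 102. ]
yel [202.94736842 197.32894737] [192 191  23  13 228] [533.8 161.9  76. ]
[array([548.2, 200.8,  75. ]), array([553.7, 124.2,  75. ])]
near corners [355.50654591 312.68569516  40.        ] [366.9250772  -94.94768332  40.        ] 407.7932737436555
0 [ 0.87141235  0.20129304 -1.29275065  1.83643761  0.20363664  1.25541351
  1.09092397]
1 [-0.09309177  0.05427249 -0.2067748   1.859087    0.01181925  1.22940911
 -1.87432421]
```

Run:
```python
from h import *
from plant import bot, read_camera
p=bot.get_obs()["position"]
bot.move_l([p[0],p[1],330],v=250)
bot.movep([480,100,340],quat(0,1))
d=read_camera("wrist"); cv2.imwrite("pics/w1.png",d["pixels"]); np.savez("w1.npz",**d)
o=bot.get_obs();print(o["clock"],o["position"],o["joints"].round(2)); print(d["mtx"].round(1).tolist(),(-d["R"].T@d["t"]).round(1),d["R"].round(2).tolist())
```

```text
3.2917 [480.30039775  99.09963232 339.94031667] [-0.07  0.09 -0.21  1.8   0.02  1.26 -1.85]
[[297.3, 0.0, 252.8], [0.0, 297.3, 190.6], [0.0, 0.0, 1.0]] [557.1  99.6 497.8] [[-0.0, -1.0, 0.0], [-0.96, 0.0, 0.29], [-0.29, -0.0, -0.96]]
```

View pics/w1.png

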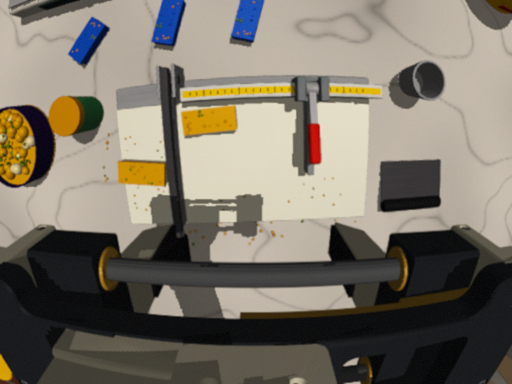

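The wrist view shows the whole cutter: red grip at (315, 143), bar at (210, 121), blade near column 172, strip along row 90 and ears at (312, 87). I'll measure these by rays.

```bash
cat >> h.py <<'E'
def biggest(m,win):
    w=np.zeros_like(m); a,b,c,e=win; w[b:e,a:c]=m[b:e,a:c]
    n,l,s,_=cv2.connectedComponentsWithStats(w); i=1+s[1:,4].argmax()
    return (l==i).astype(np.uint8)
def contour(d,m,z,fish=True):
    c=max(cv2.findContours(m,cv2.RETR_EXTERNAL,cv2.CHAIN_APPROX_NONE)[0],key=cv2.contourArea)[:,0]
    return np.array([onz(d,p,z,fish)[:2] for p in c.astype(float)],np.float32)
def masks(d):
    h=cv2.cvtColor(d["pixels"],cv2.COLOR_BGR2HSV)
    return dict(red=cv2.inRange(h,(0,130,60),(8,255,255))|cv2.inRange(h,(172,130,60),(180,255,255)),
      yel=cv2.inRange(h,(24,120,150),(35,255,255)), bar=cv2.inRange(h,(10,150,90),(24,255,255)),
      white=cv2.inRange(h,(15,8,180),(40,60,255)), dark=cv2.inRange(h,(0,0,0),(180,110,105)))
E
python3 - <<'E'
from h import *
d=dict(np.load("w1.npz")); M=masks(d)
h=cv2.cvtColor(d["pixels"],cv2.COLOR_BGR2HSV)
for n,p in dict(strip=(250,91),bar=(205,123),board=(250,170),blade=(170,120),red=(315,145),counter=(300,40)).items(): print(n,h[p[1],p[0]],d["range_z"][p[1],p[0]])
def rect(n,win,z):
    m=biggest(M[n],win); c=contour(d,m,z); r=cv2.minAreaRect(c); print(n,z,m.sum(),np.round(r[0],1),np.round(r[1],1),round(r[2],2), "x",c[:,0].min(),c[:,0].max(),"y",c[:,1].min(),c[:,1].max()); return c
rect("red",(290,110,340,175),106)
y1=rect("yel",(178,75,300,105),76); y2=rect("yel",(325,75,390,105),76)
for c in(np.r_[y1,y2],):
    r=cv2.minAreaRect(c);print("strip",np.round(r[0],1),np.round(r[1],1),r[2])
rect("bar",(180,100,240,140),64)
w=rect("white",(180,100,375,225),40)
# board right edge & near edge
for row in(150,170,190,205):
    l=np.where(M["white"][row])[0]; print(row,l.min(),l.max(),onz(d,(l.max()+.5,row),40,True).round(1))
for col in(270,300,330,350):
    l=np.where(M["white"][100:235,col])[0]+100; print(col,l.max(),onz(d,(col,l.max()+.5),40,True).round(1))
im=cv2.resize(d["pixels"][60:240,110:380],None,fx=2.9,fy=2.9,interpolation=cv2.INTER_CUBIC); cv2.imwrite("pics/w1c.png",im)
E
```

```text
strip [ 25 255 229] 400.74905
bar [ 21 255 205] 423.34744
board [ 23  33 223] 468.88892
blade [160  23  33] 391.4949
red [  1 238 199] 383.91742
counter [ 16  32 190] 444.7839
red 106 458 [505.3  17.3] [53.9 15.8] 4.49 x 478.67773 531.9891 y 7.8981314 26.272026
yel 76 626 [576.7 122.8] [  9.1 151.5] 2.06 x 570.2419 583.3004 y 47.15666 198.39384
yel 76 275 [582.7 -49.1] [ 8.4 77. ] 1.92 x 577.1982 587.1714 y -87.61524 -10.639201
strip [579.1  55.5] [  9.1 286.2] 2.0623998641967773
bar 64 1279 [534.4 164. ] [35.9 79.4] 5.2 x 513.38617 554.6823 y 123.727325 203.79332
white 40 17584 [453.8  53.2] [214.4 323.7] 3.8 x 357.54062 571.01276 y -115.38029 215.16054
150 56 511 [ 507.4 -442.6   40. ]
170 51 511 [ 464.6 -453.3   40. ]
190 0 511 [ 419.9 -467.1   40. ]
205 0 510 [ 385.  -475.6   40. ]
270 230 [349.6  70.7  40. ]
300 234 [341.4  19.   40. ]
330 224 [359.  -32.5  40. ]
350 225 [356.2 -69.4  40. ]
```

View pics/w1c.png

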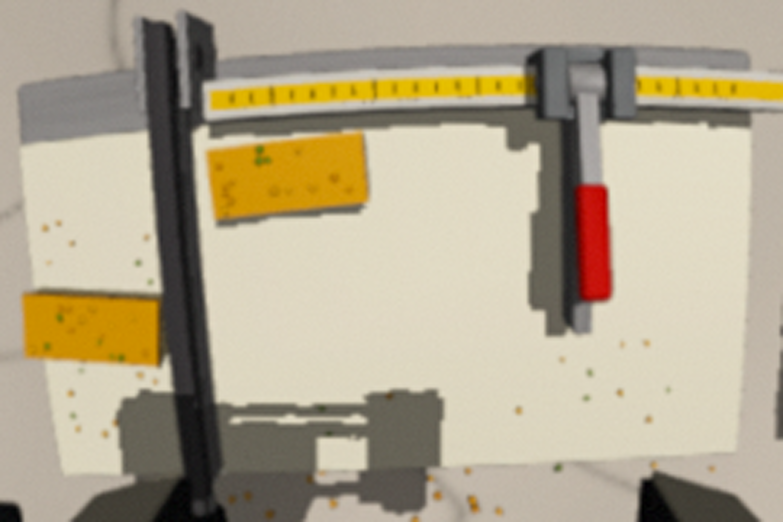

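Numbers agree with the sizes given: the bar measures 79×36, its gap to the knife face is about 14 mm, and the stop is near 0.005. I'll take a closer look above the lever before gripping.

Run:
```python
from h import *
from plant import bot, read_camera
bot.movep([500,17,200],quat(.035,1))
d=read_camera("wrist"); cv2.imwrite("pics/w2.png",d["pixels"]); np.savez("w2.npz",**d)
o=bot.get_obs();print(o["clock"],o["position"],(-d["R"].T@d["t"]).round(1))
M=masks(d); m=biggest(M["red"],(0,0,512,384)); c=contour(d,m,107); r=cv2.minAreaRect(c); print(m.sum(),r,c.min(0),c.max(0))
v,u=np.argwhere(m).T; print(u.min(),u.max(),v.min(),v.max())
h=cv2.cvtColor(d["pixels"],cv2.COLOR_BGR2HSV)
```

```text
4.0417 [501.45876714  18.3151003  201.66078268] [577.4  21.  358.9]
1084 ((505.30413818359375, 17.18846893310547), (56.15669631958008, 15.340092658996582), 2.5061306953430176) [477.18268    8.466984] [533.5154    25.246233]
246 263 156 217
```

View pics/w2.png

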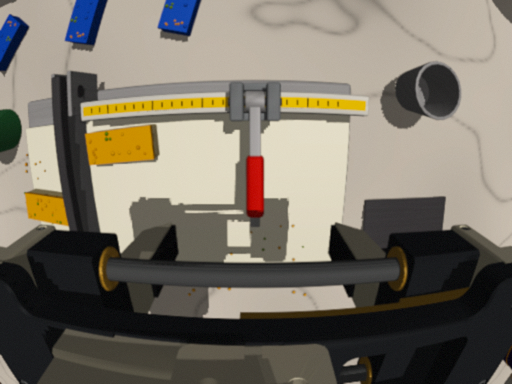

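The close view agrees: red grip (246–263, 156–217) maps to (505.3, 17.2), 56×15 mm, yaw about 0.04. Next I grip the lever and swing it up.

```bash
cat >> h.py <<'E'
YAW=.038; EX=np.array([np.cos(YAW),np.sin(YAW),0]); EY=np.array([-np.sin(YAW),np.cos(YAW),0]); Q=quat(YAW,1)
def lev(H,a,L=80): return H-EX*L*np.cos(a)+np.array([0,0,L*np.sin(a)])   # grip point
def st(bot,s=""):
    o=bot.get_obs(); print(s,round(o["clock"],2),o["position"].round(1),"F",o["force"].round(1),"w",round(o["grip_width"]*92,1)); return o
E
python3 - <<'E'
from h import *
from plant import bot, fingers
d=dict(np.load("w2.npz")); print("hinge?",onz(d,(255,99),96,True))
g=np.array([504.3,17.2,102.]); a0=.18
H=g+EX*80*np.cos(a0); H[:2]-=EX[:2]; H[2]=89
T=np.array([0,0,-19.])
st(bot)
bot.move_l(g+T+[0,0,25],Q,v=200)
print(bot.move_l(g+T+[0,0,1],v=80,guard=10)); st(bot,"down")
fingers.gripper_to(0.0); st(bot,"grip")
for a in np.linspace(.4,1.8,8):
    bot.move_l(lev(H,a)+T,v=80); st(bot,f"{a:.2f}")
print(H)
E
```

```text
hinge? [582.23375803  19.252803    96.        ]
 4.04 [501.5  18.3 201.7] F [-0.3  1.   0.2] w 92.0
False
down 5.1 [504.4  17.2  84.3] F [ 1.  -0.6 -1.5] w 92.2
grip 6.27 [504.3  16.8  84. ] F [ 0.1 -1.2 -0.3] w 15.8
0.40 6.63 [509.2  17.1 101.6] F [ 2.8 -2.1  0.2] w 15.8
0.60 6.98 [515.9  17.4 115. ] F [ 2.6 -2.6 -1.8] w 15.9
0.80 7.33 [525.4  17.9 127.2] F [-2.  -2.9 -3.2] w 15.6
1.00 7.68 [537.8  18.4 137.2] F [-4.8 -3.1 -2.2] w 15.9
1.20 8.03 [552.   19.  144.3] F [-4.4 -2.6 -3.1] w 15.7
1.40 8.38 [567.2  19.5 148.6] F [-4.1 -2.4 -2.7] w 15.7
1.60 8.73 [583.6  20.2 150.1] F [-4.6 -2.7 -0.9] w 15.5
1.80 9.08 [600.5  20.8 148.7] F [-2.5 -2.4  0.6] w 15.7
[581.95139736  20.15217422  89.        ]
```

Run:
```python
from h import *
from plant import bot, fingers, read_camera
fingers.gripper_to(0.5); p=st(bot,"open")["position"]
bot.move_l([p[0],p[1],205],v=200)
s=np.array([582,20.15,0])-EX*105
bot.move_l([s[0],s[1],150],Q,v=200)
print(bot.move_l([s[0],s[1],58],v=120,guard=8)); st(bot,"at plate")
fingers.gripper_to(0.0); p=st(bot,"grip")["position"]
for k in(50,90,98):
    t=p+EY*k; t[2]=58
    print(k,bot.move_l(t,v=60,guard=15)); st(bot)
np.save("p0.npy",p)
d=read_camera("wrist"); cv2.imwrite("pics/w3.png",d["pixels"]); np.savez("w3.npz",**d)
```

```text
open 9.78 [600.2  20.9 147.9] F [ 0.1 -1.4  0.2] w 46.2
False
at plate 11.96 [477.8  16.2  58.5] F [-0.9  0.4  0.2] w 46.2
grip 12.62 [477.2  16.2  58.2] F [-0.3 -0.6  1.6] w 10.0
50 False
 13.61 [475.3  67.8  58.1] F [-0.6  2.3  4.9] w 9.5
90 False
 14.43 [473.9 107.   58.1] F [-0.4  0.7  5.4] w 10.1
98 False
 14.71 [473.6 114.9  58.1] F [-0.9  0.8  4.8] w 9.8
```

View pics/w3.png

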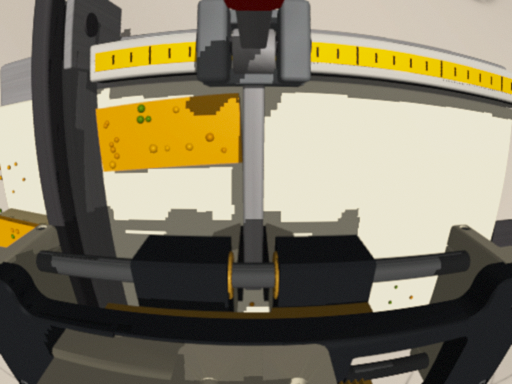

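The plate is gripped and the lever is up. The bar (97–240, 95–170) nearly touches the plate, with a gap to the blade on the left. I'll slide on slowly with a guard.

Run:
```python
from h import *
from plant import bot, fingers, read_camera
p=np.load("p0.npy")
for k in (108,113,140):
    t=p+EY*k; t[2]=58
    r=bot.move_l(t,v=25 if k<120 else 10,guard=6); o=st(bot,f"{k} {r} {(bot.get_obs()['position']-p)@EY:.2f}")
    if r: break
bot.sleep(.3); st(bot,"settled")
d=read_camera("wrist"); cv2.imwrite("pics/w4.png",d["pixels"]); np.savez("w4.npz",**d)
```

```text
108 False 107.61 15.31 [473.2 123.7  58.1] F [-0.5 -0.   6.2] w 9.8
113 False 112.53 15.66 [473.1 128.6  58.1] F [-0.1 -1.9  6.5] w 9.8
140 True 113.83 16.48 [473.  129.9  58.1] F [ 0.6 -0.6  3.4] w 9.7
settled 16.77 [473.  129.9  58.1] F [-0.3 -0.4  3.5] w 9.6
```

View pics/w4.png

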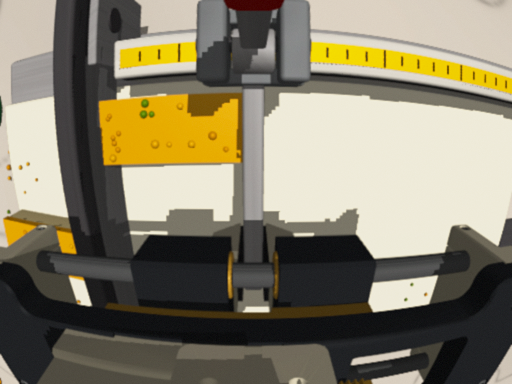

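The bar is now square to the plate and its end is close to the blade (columns 100–104), but the force relaxed, so contact isn't certain. I'll step on slowly and log the y force.

Run:
```python
from h import *
from plant import bot
p=np.load("p0.npy"); k0=113.83
for i in range(1,16):
    t=p+EY*(k0+.6*i); t[2]=58
    r=bot.move_l(t,v=6,guard=14); o=st(bot,f"{k0+.6*i:.2f} {r} {(bot.get_obs()['position']-p)@EY:.2f}")
    if r or (o["force"]@EY)<-9: break
```

```text
114.43 False 113.85 17.07 [473.  129.9  58.1] F [ 0.7 -1.8  5.7] w 10.3
115.03 False 113.83 17.32 [473.  129.9  58.1] F [ 0.5 -4.2  4.9] w 10.0
115.63 False 113.85 17.57 [473.  129.9  58.1] F [ 0.3 -5.1  5.9] w 9.8
116.23 False 113.86 17.82 [473.  130.   58.1] F [-0.6 -6.2  6.4] w 10.0
116.83 False 113.86 18.07 [473.  129.9  58.1] F [-0.4 -7.7  7.4] w 9.5
117.43 False 113.88 18.32 [473.  130.   58.1] F [ 0.6 -8.6  7.7] w 9.5
118.03 False 113.90 18.57 [473.  130.   58.1] F [ 0.9 -9.7  8.9] w 9.8
```

It is solidly stopped: y stayed at 113.85 mm while force rose to about 10 N, so the bar is snug against the blade. I'll relax, release and check the stop stays.

Run:
```python
from h import *
from plant import bot, fingers, read_camera
p=np.load("p0.npy")
t=p+EY*115.6; t[2]=58; bot.move_l(t,v=10); st(bot,"relaxed")
fingers.gripper_to(0.35); q=st(bot,"open")["position"]
bot.move_l([q[0],q[1],140],v=150)
bot.move_l([q[0]-40,q[1],215],v=200)
d=read_camera("wrist"); cv2.imwrite("pics/w5.png",d["pixels"]); np.savez("w5.npz",**d); st(bot)
M=masks(d); m=biggest(M["red"],(0,0,512,384)); v,u=np.argwhere(m).T; print("red",m.sum(),u.min(),u.max(),v.min(),v.max())
```

```text
relaxed 18.97 [473.  130.   58.1] F [ 0.6 -4.7  5.5] w 10.0
open 19.57 [472.7 131.8  57.9] F [-0.3  0.1  0.5] w 32.5
 20.89 [432.3 131.4 213.6] F [ 0.5  0.2 -0.5] w 32.2
red 48 0 8 367 377
```

View pics/w5.png

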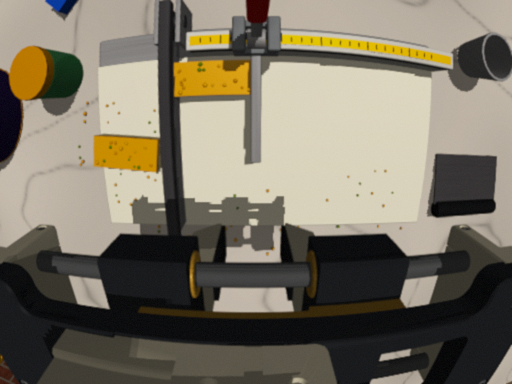

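The stop stayed put on release: the bar spans blade (175) to plate (250), with no visible gap. Now I push the lever down with shut fingers, so there is no sideways pinch, bowing it slightly towards the knife.

Run:
```python
from h import *
from plant import bot, fingers, read_camera
H=np.array([582,20.15,89.])+EY*113.85
def C(a,L=75): return H+EX*(-L*np.cos(a)+6*np.sin(a)+9.5)+np.array([0,0,L*np.sin(a)+6*np.cos(a)])
bot.move_l([440,130,265],Q,v=300)
fingers.gripper_to(0.0)
s=H+EX*62; s[2]=265; bot.move_l(s,v=300)
s[2]=160; bot.move_l(s,v=200,guard=10); st(bot,"behind")
for i,a in enumerate(np.linspace(1.5,.3,7)):
    r=bot.move_l(C(a)+EY*min(.25*i,1.),v=60,guard=30); st(bot,f"{a:.2f} {r}")
    if r: break
else:
    for a in(.2,.13,.08,.03):
        r=bot.move_l(C(a)+EY,v=25,guard=18); o=st(bot,f"{a:.2f} {r}")
        if r or o["force"][2]>18: break
```

```text
behind 23.39 [640.  136.6 161.4] F [0.9 0.7 0.3] w 0.1
1.50 False 24.41 [587.8 134.3 164.3] F [ 0.3  0.1 -0.5] w 0.3
1.30 False 24.81 [572.  133.8 162.6] F [0.4 0.4 0.2] w 0.4
1.10 False 25.21 [557.3 133.6 158.1] F [ 0.2 -0.5  0.3] w 0.6
0.90 False 25.61 [544.1 133.5 150.9] F [0.9 0.4 0.4] w 0.2
0.70 False 26.01 [532.6 133.2 141.3] F [ 0.3  0.6 -1.3] w 0.4
0.50 False 26.41 [523.3 132.8 129.6] F [-0.1 -0.1  0.2] w 0.5
0.30 False 26.81 [516.4 132.5 116.2] F [-0.4 -0.7 -0. ] w 0.3
0.20 False 27.26 [514.7 132.5 109.6] F [ 0.3 -0.3  1.1] w 0.2
0.13 True 27.51 [514.5 132.6 107. ] F [-1.8 -1.  11.2] w 0.3
```

Contact came at z≈107, exactly the locked grip's top, but the push forces read about 0, so I'll look.

Run:
```python
from h import *
from plant import bot, read_camera
p=bot.get_obs()["position"]
bot.move_l([p[0],p[1],200],v=150); bot.move_l([500,131,215],v=150); st(bot)
d=read_camera("wrist"); cv2.imwrite("pics/w6.png",d["pixels"]); np.savez("w6.npz",**d)
M=masks(d); m=biggest(M["red"],(0,0,512,384)); c=contour(d,m,107); print(m.sum(),cv2.minAreaRect(c))
H=np.array([582,20.15,89.])+EY*113.85; print("expected",lev(H,.18))
```

```text
28.57 [499.8 131.  214.4] F [ 0.1  0.2 -0.6] w 0.6
927 ((501.7098693847656, 131.2513427734375), (55.971370697021484, 15.21040153503418), 1.7342077493667603)
expected [499.02406567 130.92764512 103.32236587]
```

View pics/w6.png

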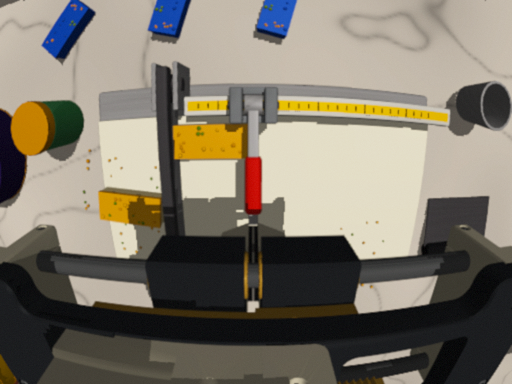

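The lever is down (red grip 246–261, 157–213, full 56 mm length, within 0.3 mm of the expected y). I'll press once more to be sure it's fully down, then inspect the gaps up close.

Run:
```python
from h import *
from plant import bot, fingers, read_camera
H=np.array([582,20.15,89.])+EY*113.85
g=lev(H,.17,88); 
bot.move_l([g[0],g[1],125],Q,v=150)
r=bot.move_l([g[0],g[1],98],v=20,guard=22); st(bot,f"press {r}")
z0=lambda x:None
bot.move_l([g[0],g[1],130],v=100)
bot.move_l([455,165,205],v=200); st(bot)
d=read_camera("wrist"); np.savez("w7.npz",**d)
M=masks(d); m=biggest(M["red"],(0,0,512,384)); v,u=np.argwhere(m).T; print("red",u.min(),u.max(),v.min(),v.max())
m=biggest(M["bar"],(150,40,330,140)); v,u=np.argwhere(m).T; c=contour(d,m,64); print("bar",u.min(),u.max(),v.min(),v.max(),cv2.minAreaRect(c))
a,b,e,f=max(u.min()-45,0),max(v.min()-50,0),u.max()+60,v.max()+60
cv2.imwrite("pics/w7.png",cv2.resize(d["pixels"][b:f,a:e],None,fx=3.3,fy=3.3,interpolation=cv2.INTER_CUBIC)); print(a,b,e,f)
```

```text
press True 30.2 [491.  130.7 110.9] F [-3.6 -1.6 13. ] w 0.6
 31.15 [454.9 164.4 204.3] F [ 0.1 -0.3 -0. ] w 0.6
red 284 301 110 171
bar 203 283 81 118 ((536.1873168945312, 177.57911682128906), (36.58604431152344, 79.3368148803711), 2.5620169639587402)
158 31 343 178
```

View pics/w7.png

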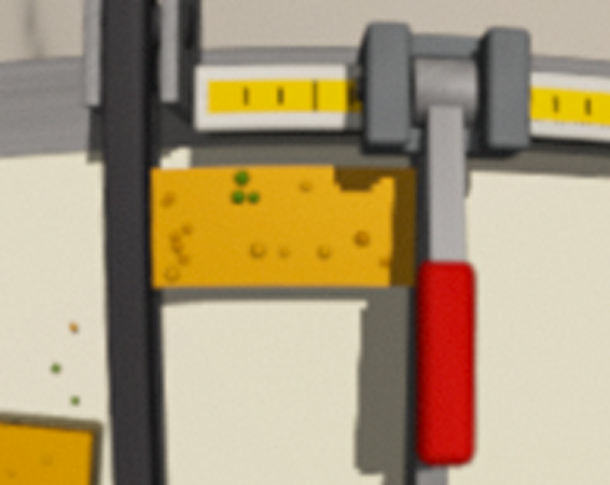

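Run:
```python
from h import *
from plant import bot, finish_job
bot.move_l([430,140,280],v=150); bot.sleep(.5); st(bot); print(finish_job())
```

```text
32.4 [430.  140.1 279.8] F [ 0.6 -0.1  0.1] w 0.4
the job is handed in; nothing more can be done
None
```

The portion stop is set to the sample bar and locked, and I handed the job in at about 32 s of the 69 s allowed. I swung the lever up, pinched the plate and slid the stop 113.9 mm until the bar met the blade. I then released it and pushed the lever down with shut fingers.

**Snug fit:** The stop held its position while the y force rose from about 2 N to 10 N, well under the bar's 40 N limit. The last picture shows no visible gap at blade or plate.

**Square:** The bar's angle (0.045 rad) matches the cutter's (about 0.038 rad) within measuring error.

**Lever down:** A second press stopped at z = 111 mm, which corresponds to a lever value of about 0. The lever grip was within 0.3 mm of where the measured slide should have put it.

**Unclear or not tested:**
- The slide guard tripped early once, with almost no y force left afterwards, so I repeated the push in small steps until contact was clear.
- Force readings stayed near zero while the lever was being pushed down. I confirmed the lever's position by picture and by the second press instead.
- I did not pull on the stop to test the lock. A gap of a few tenths of a millimetre would be below what the camera can show.
- I never touched the other items, and those in the later views look as they did at the start. The knife looks closed.

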